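Third hand: press a handpiece holder home on its mount while it is screwed on

ROBOT

A 6-joint arm with a two-finger parallel gripper is mounted at the origin on a cart in front of the work surface, level with it; the furniture and walls round the work are solid. World frame = base frame: x ahead of the robot, y to its left, z up, the work surface at z = 0. Lengths are in m, angles in rad, forces in N, time in s.
With the tool pointing down it reaches from about 0.275 to 0.875 m from the base axis. Payload 12.5 kg.
Tool frame: the origin (TCP) lies at the very end of the fingers, on their centre line; the grasp point (between the pads) lies ctrl.grip_point_offset behind it (ctrl.grip_point_offset is the distance from the TCP to the grasp point, in m); z points along the fingers, y is the line along which they close (so a half turn about z gives the same grasp; the last joint's range is limited). The gripper opens to 85 mm and grips with 20 to 120 N. Pads are 22 mm wide; open, the fingers measure 114 mm over their backs; the gripper's body (76 mm by 85 mm) begins 54 mm behind the grasp point. The pads swing forward as they close: fully open they stand 13 mm farther back than shut.
Start: joints at [-1.338, 0.351, 1.652, -0, 1.139, -0.085], TCP at [0.172, -0.522, 0.209] pointing down, gripper open.
Joint ranges: [-2.75, 2.75], [-0.79, 2.1], [0.01, 2.65], [-1.57, 4.71], [0.07, 3.14], [-2.87, 2.87]. Speed limits (rad/s): [2.22, 2.22, 2.79, 3.14, 3.14, 3.14].

INTERFACE

Orientations are given as a unit quaternion [w, x, y, z].
In Python, from workcell import ctrl, cams gives the robot as it stands.
- The arm moves only by the tool move_arm, never from a script. Its argument "moves" is text: rows parted by semicolons, each of 7 numbers parted by spaces: the turn, a rotation vector about the world's x, y, z in degrees, then the shift along the world's x, y, z in m, then the finger opening in m, from 0 to 0.0854. In form: rx ry rz dx dy dz jaw; .... A call has 1 to 20 rows; each row is the pose to reach, as a shift and turn from the pose commanded when the call began; what a row does not reach only later rows make up. A row lasts 1/10 s, in which the tool goes at most 50 mm and 8.59 degrees, less where a joint would pass 70% of its speed; a pose out of reach is approached as far as the arm can. A call with a gripper value outside its range is refused whole. The fingers move at their own pace and stop on an object; "force" is the grip in N (left out, the last holds). Time passes only in rows, so rows that repeat a pose let the fingers close. It gives the time, the measured TCP pose, the force, the opening and the grip force at its end, in the units of the state.
- ctrl.get_obs(): the state, without advancing time (a new reading comes with each control period).
- cams.get_image(name): name is "side" or "top"; returns (picture, depth): 400x640x3 uint8, red, green, blue; 400x640 float32, m along the optical axis (not along the pixel's ray), 0 where there is no reading.
- cams.get_calibration(name): a dict with "mtx" (3x3 intrinsics, pixels), "distortion" ([k1, k2, p1, p2, k3] as OpenCV has them; the pictures are not rectified), "R" (3x3) and "t" (3): a world point X has camera coordinates R X + t. Camera axes: x right, y down, z forward; pixel columns grow to the right and rows downward; lengths in m; the calibration is good to about 2 mm. A picture is of the moment at which its call begins. get_calibration takes no time and is no camera call.
- ctrl.hand_in(): hands the job in; it is judged then, once.
The state is a dict: "time": time; "q": joint angles; "qvel": joint speeds; "joint_efforts": joint torques, N m; "tool_pos": TCP position; "eef_rot": TCP orientation; "wrist_force": force on the tool from outside, world axes, zero at the start; "moment": the same for the moment, N m; "grip_width": finger opening in m; "finger_force": force on a finger pad.
Only numpy, scipy, OpenCV 4.12 (cv2) and the standard library are available. Lean on these libraries where they do the work, as an engineer would, in place of code of your own. Each camera call takes 0.05 s, during which the arm holds its last target. There are 200 camera calls.

TASK

One of the two places on the handpiece-holder stand has lost its holder: pick up the loose holder, slip it right way up over the two pins of the empty place until its back lies flat on the rubber-mounted plate, then press it straight in with a steady push of about 10 N (6 to 14 N will do), which squeezes the rubber by about 6 mm; never squash the rubber to its stop. The program finishes while still gripping the holder and keeping up that push, so that I can drive the two screws from behind. Leave the small things lying round the stand where they are.

Things in the scene. Friction and masses are not known exactly. Their poses are not given: they have to be found in the camera images.
- stand: Fixed stand: grey foot 80 x 200 x 11 mm (its x -10 to 70 mm), two posts, aluminium crossbar 206 mm long (x 22 to 34 mm, top 107 mm high, posts 109). Origin on the worktop midway between the two places, in the plane of the unpressed plates' front faces. x points away from the robot into the stand (push direction), y left along the crossbar, z up. Turned up to 0.2 rad.
- place_left (a point): Centre of the left plate's front face, at y = +55 mm in the stand's frame, 85 mm above the worktop; moves with the plate, axes as the stand's. Steel plate 64 mm wide, 40 high, 6 thick on four black rubber buffers. Two pins stick out of it towards the robot (-x) at y = +22 and -22 mm from this point, at its height: 8 mm diameter, 9 mm long, the outer 5.5 mm tapering to a 3 mm tip.
- place_right (a point): The same for the right plate (y = -55 mm in the stand's frame).
- plate_left (a joint): How far the left plate is pressed into its rubber buffers, m: 0 free, 0.012 squashed to the stop. The rubber acts as a spring of 1.6 N per mm, so 10 N is about 0.006; it returns to 0 when released. The plate moves straight along the stand's x axis.
- plate_right (a joint): The same for the right plate.
- fitted_back (a point): Centre of the back face of the holder that is still screwed on, a twin of the loose one. It cannot be moved. It covers place_left in some starts and place_right in others; the other place is the empty one.
- holder: Loose white plastic holder, about 110 g, standing upright, turned up to 0.7 rad. Origin at its underside, in its middle plane, in the plane of its back face; x points from clip to back (along the stand's x when fitted). Neck to grip from above: 24 mm wide (y), x -10 to -45 mm, z 8 to 34 mm, 30 mm of it free. Clip: upright open ring, 40 mm outside diameter, 30 mm high, centred at x = -62 mm.
- holder_back (a point): Centre of the loose holder's back face, 22 mm above its underside. The back flange is 64 mm wide (y), 44 mm high and 10 mm thick, with two through holes of 11 mm diameter at y = +22 and -22 mm from this point, at its height. When fitted, this point lies on the centre of the empty place's plate.
- screw_dish: Faceted glass dish with two screws in it, 37 mm across, 27 mm high, standing behind the stand. Origin at the centre of its underside. To be left alone.
- handpiece_low: Steel dental handpiece, 121 x 15 x 25 mm, lying along the stand on the worktop just in front of its foot. To be left alone.
- handpiece_high: A like handpiece lying at the right, near the raised dividing board. To be left alone.
- bur_block: Blue drilled block with burs, 28 x 58 x 34 mm, near the dividing board beside the stand. To be left alone.
- dental_mirror: Dental mirror, 147 mm long, 7 mm high, lying at the left. To be left alone.
- tweezers: Angled tweezers, 128 mm long, 6 mm high, lying left of the stand. To be left alone.
Things that resemble listed ones, but are neither listed nor needed, are in the scene too. Leave any pink or yellow look-alike of the holder alone.

How it is judged:
On the way:
1. the loose holder is gripped and lifted clear of the worktop (height (world z) of holder above 0.03 m and contact force between the fingers and holder above 1 N), for 0.1 s.
At the end, for the whole second after the job is handed in: The holder sits on the empty place's pins: its back within 3 mm of the plate's centre (2.5 mm front to back), square and upright to 0.06 rad; the plate is pressed in 3.75 to 8.75 mm (a push of 6 to 14 N) by the holder (contact over 5 N); the fingers still grip it and it is at rest (((y of fitted_back in the frame of stand below 0 m and x of holder_back in the frame of place_left between -0.0025 and 0.0025 m and y of holder_back in the frame of place_left between -0.003 and 0.003 m and z of holder_back in the frame of place_left between -0.003 and 0.003 m and value of joint plate_left between 0.00375 and 0.00875 m) or (y of fitted_back in the frame of stand above 0 m and x of holder_back in the frame of place_right between -0.0025 and 0.0025 m and y of holder_back in the frame of place_right between -0.003 and 0.003 m and z of holder_back in the frame of place_right between -0.003 and 0.003 m and value of joint plate_right between 0.00375 and 0.00875 m)) and contact force between holder and stand above 5 N and angle between the x axis of holder and the x axis of stand, either way round below 0.06 rad and angle between holder's own z axis and vertical below 0.06 rad and contact force between the fingers and holder above 1 N and linear speed of holder below 0.01 m/s); the arm keeps its last pose, push and grip.
It fails at once if the rubber is squashed to its stop (value of joint any of plate_left, plate_right above 0.0115 m).
It fails at once if one of the small things round the stand is moved by more than 20 mm (distance of any of screw_dish, handpiece_low, handpiece_high, bur_block, dental_mirror, tweezers from where it was at the start of the episode above 0.02 m).
It also fails if it takes over 42 s, if anything falls off the work surface, if the arm or the gripper's body presses on something with over 40 N, if the wrist force passes 120 N, or if a joint passes its speed limit or range.

## Working session

There is one attempt and no reset: what is moved stays moved. The work goes in short steps, Python scripts to look and compute and a tool call to move; the robot and the scene stay as the last step left them, time stands still between calls to the robot, and variables do not carry over. Pictures are saved under pics/ and viewed, at most 10 in all, crops included, and the job is handed in when it is done.

Besides the shell and the picture viewer there is one more tool, called after "Call:" as name(argument=value, ...), one argument or row to a line, values as JSON. move_arm: Moves the arm, as the interface text tells. Its arguments: {"type":"object","properties":{"moves":{"type":"string"},"force":{"type":"number"}},"required":["moves"]}

```bash
mkdir -p pics; ls; cat > h.py <<'E'
import numpy as np,cv2
from workcell import ctrl,cams
def get(n):
    im,d=cams.get_image(n); return im,d,cams.get_calibration(n)
def cloud(d,c):
    h,w=d.shape; u,v=np.meshgrid(np.arange(w),np.arange(h))
    p=cv2.undistortPoints(np.stack([u,v],-1).reshape(-1,1,2).astype(float),c['mtx'],np.array(c['distortion'])).reshape(h,w,2)
    X=np.concatenate([p*d[...,None],d[...,None]],-1)
    return (X-np.array(c['t']))@np.array(c['R'])
E
python3 - <<'E'
from h import *
for n in('top','side'):
    im,d,c=get(n); cv2.imwrite(f'pics/{n}0.png',im[...,::-1]); np.savez(f'{n}0.npz',im=im,d=d)
    print(n,-np.array(c['R']).T@c['t'],np.array(c['R'])[2],c['mtx'][0][0],(d>0).mean())
o=ctrl.get_obs(); print(o,ctrl.grip_point_offset)
E
```

```text
pics
top [0.37744875 0.15134386 1.26732003] [ 0.17873646 -0.02532706 -0.98357095] 450.87425626331975 0.9960078125
side [0.53452618 0.8462379  0.56455509] [ 0.05249289 -0.82063315 -0.5690393 ] 399.6312066711405 0.995828125
{'time': 0.1, 'q': array([-1.33763005e+00,  3.51178736e-01,  1.65236253e+00, -8.11838957e-06,
        1.13906790e+00, -8.46091866e-02]), 'qvel': array([-3.39281338e-05, -1.88011877e-03, -3.53286196e-03, -1.01804249e-03,
        2.16744996e-04, -2.99434131e-04]), 'joint_efforts': array([ 4.71923795e-04, -5.06828678e+01, -2.91876304e+01, -6.61632021e-05,
        2.69384502e-03, -1.18234860e-05]), 'tool_pos': array([ 0.17179448, -0.52215079,  0.20821332]), 'eef_rot': array([-5.06578124e-04,  9.87403481e-01,  1.58221706e-01, -4.13933074e-05]), 'wrist_force': array([0.48897587, 0.42491423, 0.53459317]), 'moment': array([-0.00430027,  0.02606529,  0.01306159]), 'finger_force': 0.0, 'grip_width': 0.08530338066262755} 0.0187
```

View pics/top0.png

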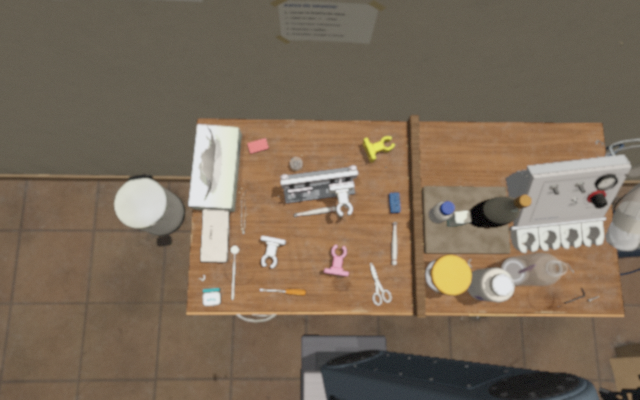

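View pics/side0.png

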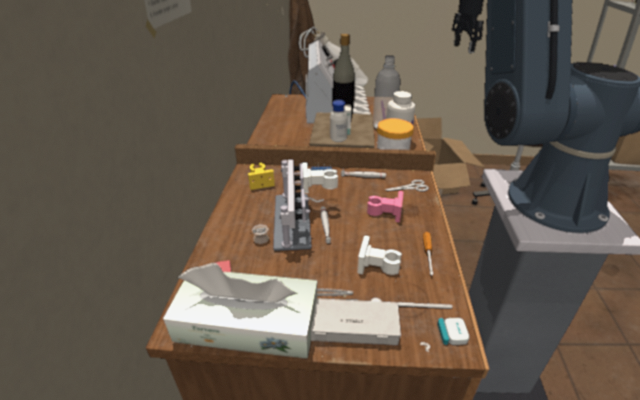

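The top view shows a white loose holder at (271,251), which is at (380,257) in the side view. The fitted twin is on the stand at (345,197), so the left place is empty. The pink one at (337,262) and the yellow one at (378,148) are look-alikes. The white one at (271,251) fits the description because it is white, upright and loose.

```bash
python3 - <<'E'
from h import *
for n,box in(('top',(255,140,375,280)),('side',(250,150,420,290))):
    z=np.load(f'{n}0.npz'); im,d=z['im'],z['d']; c=cams.get_calibration(n); P=cloud(d,c)
    x0,y0,x1,y1=box
    cv2.imwrite(f'pics/{n}c.png',cv2.resize(im[y0:y1,x0:x1,::-1],None,fx=4,fy=4,interpolation=cv2.INTER_CUBIC))
    hsv=cv2.cvtColor(im,cv2.COLOR_RGB2HSV)
    white=(hsv[...,1]<60)&(hsv[...,2]>120)
    b=(250,225,292,275) if n=='top' else (350,232,408,280)
    m=np.zeros_like(white); m[b[1]:b[3],b[0]:b[2]]=1
    H=P[m&(P[...,2]>.012)&(P[...,2]<.07)]
    print(n,'holder',len(H),np.percentile(H,[0,5,50,95,100],axis=0).round(4).tolist())
    T=H[(H[:,2]>.037)]; print('flange top',len(T),T.mean(0).round(4),cv2.minAreaRect((T[:,:2]*1000).astype(np.float32)))
    tz=P[m&(abs(P[...,2])<.012)][:,2]; print('table z near',np.median(tz))
    b=(270,155,365,220) if n=='top' else (265,150,345,255)
    m=np.zeros_like(white); m[b[1]:b[3],b[0]:b[2]]=1
    S=P[m&(P[...,2]>.095)&(P[...,2]<.125)]
    print('stand top',len(S),S[:,2].mean(),cv2.minAreaRect((S[:,:2]*1000).astype(np.float32)))
    np.save(f'S{n}.npy',S); np.save(f'H{n}.npy',H)
# scatter plots of both clouds, 0.25mm... px = 0.5 mm
img=np.full((560,800,3),255,np.uint8)
for n,col in(('top',(0,0,255)),('side',(255,0,0))):
    for k,ox in(('S',0),('H',480)):
        A=np.load(f'{k}{n}.npy'); 
        if k=='S': cx,cy,s=.46,.11,1.9
        else: cx,cy,s=.30,.235,3
        for p in A:
            sh=int(np.clip((p[2]-.01)/.035,0,1)*180) if k=='H' else 0
            cv2.circle(img,(int(ox+ (240 if k=='S' else 160)-(p[1]-cy)*1000*s),int(280-(p[0]-cx)*1000*s)),1,tuple(int(x) if x else 180-sh for x in col),-1)
cv2.imwrite('pics/sc.png',img)
E
```

```text
top holder 332 [[0.4259, 0.2164, 0.0123], [0.434, 0.2245, 0.0217], [0.4799, 0.2514, 0.0351], [0.5033, 0.274, 0.0472], [0.5084, 0.2792, 0.0528]]
flange top 119 [0.4946 0.2478 0.0436] ((481.10479736328125, 250.7401123046875), (63.171932220458984, 46.70995330810547), 80.15404510498047)
table z near 0.00040736875465656485
stand top 975 0.1046913639693034 ((617.2650146484375, 117.82646179199219), (126.00508117675781, 205.34559631347656), 8.865179061889648)
side holder 757 [[0.4251, 0.2157, 0.0121], [0.4316, 0.2358, 0.0139], [0.4721, 0.2633, 0.0285], [0.5039, 0.2796, 0.0429], [0.5084, 0.2822, 0.0447]]
flange top 130 [0.498  0.2514 0.0421] ((497.7884216308594, 248.35635375976562), (67.35477447509766, 10.235610961914062), 79.25252532958984)
table z near -0.0018716163005459122
stand top 856 0.10267512501693186 ((631.0655517578125, 122.05021667480469), (93.33112335205078, 206.72560119628906), 8.364233016967773)
```

View pics/sc.png

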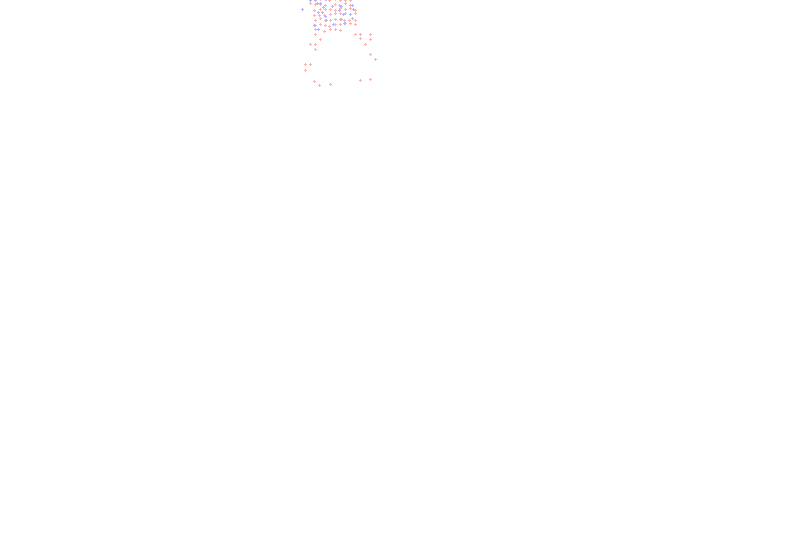

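View pics/topc.png

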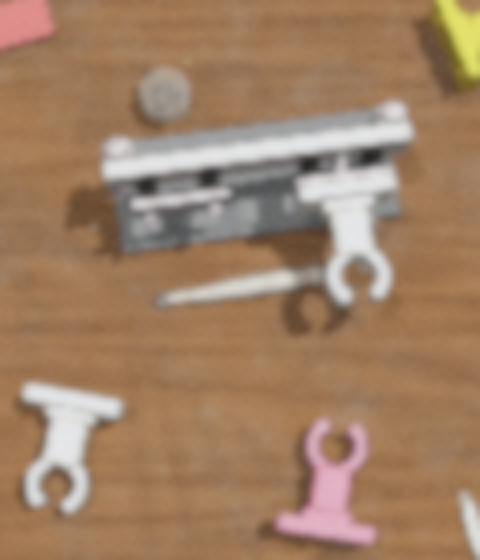

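The enlarged crop shows the loose white holder upright at (65,445). The empty left plate is at (180,200) and the fitted twin is at (345,190). My scatter plot was centred wrong, so I'll take the numbers directly.

```bash
python3 - <<'E'
from h import *
def rot(A,a,): 
    c,s=np.cos(a),np.sin(a); return np.c_[A[:,0]*c+A[:,1]*s,-A[:,0]*s+A[:,1]*c,A[:,2]]
for n in('top','side'):
    S=np.load(f'S{n}.npy'); H=np.load(f'H{n}.npy')
    hi=S[(S[:,2]>.1)]
    # bar: far-x band
    for a in np.radians([8.5]):
        r=rot(S,a); hx=np.histogram(r[:,0]*1000,bins=np.arange(560,720,4)); print(n,[(int(e),int(k)) for k,e in zip(*hx) if k])
        bar=r[(r[:,0]>np.percentile(r[:,0],97)-.014)]
        print(' y ext',np.percentile(bar[:,1],[0,2,98,100]).round(4),'z',np.median(bar[:,2]))
        p=np.polyfit(bar[:,1],bar[:,0],1); print(' bar residual angle deg',np.degrees(np.arctan(p[0])), 'mean x',bar[:,0].mean())
        xm=np.percentile(bar[:,0],50); ym=(bar[:,1].min()+bar[:,1].max())/2
        for lo,hi_ in((0.005,.1),(-.1,-.005)):
            q=r[(r[:,1]-ym>lo)&(r[:,1]-ym<hi_)&(r[:,0]<xm-.012)]
            print('  front stuff',len(q),np.percentile(q,[2,50,98],axis=0).round(4).tolist())
    for yaw in(-10.3,):
        r=rot(H,np.radians(yaw)); f=r[r[:,2]>.038]; f=f[f[:,0]>f[:,0].max()-.012]
        print(' flange y',np.percentile(f[:,1],[0,3,97,100]).round(4),'x',np.percentile(f[:,0],[2,50,98]).round(4),'resid',np.degrees(np.arctan(np.polyfit(f[:,1],f[:,0],1)[0])))
        k=r[(r[:,0]<f[:,0].max()-.016)&(r[:,0]>f[:,0].max()-.04)]; print(' neck y',np.percentile(k[:,1],[3,97]).round(4),'z',np.percentile(k[:,2],[50,95]))
        k=r[(r[:,0]<f[:,0].max()-.05)]; print(' clip y',np.percentile(k[:,1],[0,3,97,100]).round(4),'xmin',k[:,0].min())
E
```

```text
top [(564, 4), (568, 1), (572, 2), (576, 3), (584, 5), (588, 5), (592, 8), (596, 14), (600, 14), (604, 11), (608, 13), (612, 13), (616, 13), (620, 11), (624, 19), (628, 26), (632, 47), (636, 37), (640, 67), (644, 65), (648, 31), (652, 28), (656, 37), (660, 53), (664, 154), (668, 111), (672, 104), (676, 29), (680, 21), (684, 20), (688, 9)]
 y ext [-0.0771 -0.0748  0.1257  0.1283] z 0.10736437598224043
 bar residual angle deg 0.17387243430548416 mean x 0.6758635777176364
  front stuff 123 [[0.6418, 0.051, 0.0972], [0.6475, 0.0797, 0.1042], [0.6618, 0.1098, 0.109]]
  front stuff 369 [[0.5778, -0.0576, 0.0954], [0.6333, -0.0292, 0.1025], [0.6598, 0.0003, 0.1111]]
 flange y [0.3013 0.3029 0.3626 0.3645] x [0.4414 0.4464 0.4515] resid 0.055660389806906393
 neck y [0.3207 0.3457] z [0.03448944 0.03882462]
 clip y [0.3134 0.3138 0.3512 0.3525] xmin 0.3739011379589215
side [(592, 1), (596, 6), (600, 5), (604, 7), (608, 6), (612, 5), (616, 6), (620, 6), (624, 14), (628, 13), (632, 33), (636, 33), (640, 62), (644, 67), (648, 37), (652, 38), (656, 38), (660, 61), (664, 106), (668, 99), (672, 100), (676, 34), (680, 37), (684, 28), (688, 14)]
 y ext [-0.0747 -0.0703  0.1287  0.1297] z 0.10481386468992843
 bar residual angle deg -0.1267259344859789 mean x 0.6786054739297066
  front stuff 177 [[0.6413, 0.0494, 0.0956], [0.6519, 0.0912, 0.1023], [0.6646, 0.1191, 0.1057]]
  front stuff 276 [[0.5993, -0.0575, 0.0952], [0.6405, -0.0236, 0.1022], [0.6635, 0.0057, 0.1064]]
 flange y [0.2997 0.3031 0.3653 0.3671] x [0.4403 0.4451 0.4501] resid 0.6630275772951392
 neck y [0.3236 0.3495] z [0.03071466 0.03386733]
 clip y [0.3153 0.3179 0.3547 0.3552] xmin 0.3731193800304581
```

Place frame: yaw 8.5°, left place empty. The holder's yaw is −10.3° and the grasp point is about (0.478, 0.252). I'll move above it.

Call:
move_arm(
  moves="0 0 0 0 0 0.05 0.07; 0 0 0 0 0 0.1 0.07; 0 0 -28.5 0.306 0.774 0.1 0.07; 0 0 -28.5 0.306 0.774 0.1 0.07; 0 0 -28.5 0.306 0.774 0.1 0.07; 0 0 -28.5 0.306 0.774 0.1 0.07; 0 0 -28.5 0.306 0.774 0.1 0.07; 0 0 -28.5 0.306 0.774 0.1 0.07; 0 0 -28.5 0.306 0.774 0.1 0.07; 0 0 -28.5 0.306 0.774 0.1 0.07; 0 0 -28.5 0.306 0.774 0.1 0.07; 0 0 -28.5 0.306 0.774 0.1 0.07; 0 0 -28.5 0.306 0.774 0.1 0.07; 0 0 -28.5 0.306 0.774 0.1 0.07; 0 0 -28.5 0.306 0.774 0.1 0.07; 0 0 -28.5 0.306 0.774 0.1 0.07; 0 0 -28.5 0.306 0.774 0.1 0.07; 0 0 -28.5 0.306 0.774 0.1 0.07; 0 0 -28.5 0.306 0.774 0.1 0.07; 0 0 -28.5 0.306 0.774 0.1 0.07",
  force=40,
)

```text
time: 2.1
tool_pos: [0.4783, 0.2546, 0.3075]
eef_rot: [0.0, 0.996, -0.088, -0.001]
wrist_force: [-0.5, -0.6, -0.3]
grip_width: 0.0698
finger_force: 0.0
```

Call:
move_arm(
  moves="0 0 0 0 0 -0.05 0.07; 0 0 0 0 0 -0.1 0.07; 0 0 0 0 0 -0.15 0.07; 0 0 0 0 0 -0.2 0.07; 0 0 0 0 0 -0.24 0.07; 0 0 0 0 0 -0.255 0.07; 0 0 0 0 0 -0.27 0.07; 0 0 0 0 0 -0.28 0.07; 0 0 0 0 0 -0.29 0.07; 0 0 0 0 0 -0.3 0.07; 0 0 0 0 0 -0.3 0.07",
)

```text
time: 3.2
tool_pos: [0.4774, 0.2512, 0.0078]
eef_rot: [0.0, 0.996, -0.09, -0.001]
wrist_force: [-0.1, -0.9, -0.0]
grip_width: 0.0697
finger_force: 0.0
```

```bash
python3 - <<'E'
from h import *
o=ctrl.get_obs(); print(o['tool_pos'],o['wrist_force'])
im,d,c=get('side'); cv2.imwrite('pics/s1.png',cv2.resize(im[190:300,310:450,::-1],None,fx=5,fy=5,interpolation=cv2.INTER_CUBIC))
E
```

```text
[0.47736111 0.25124337 0.0077678 ] [-0.09527455 -0.90051452 -0.04385666]
```

View pics/s1.png

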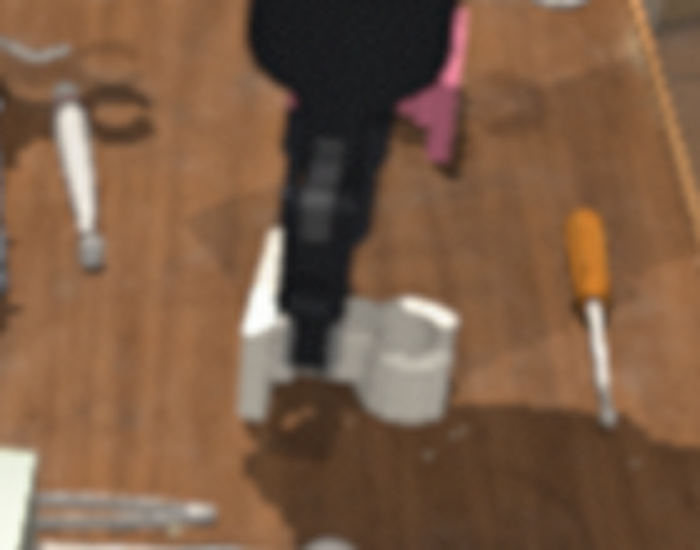

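The finger sits between the flange (260,330) and the clip (410,350), clear of both. I'll close and lift a little.

Call:
move_arm(
  moves="0 0 0 0 0 0 0; 0 0 0 0 0 0 0; 0 0 0 0 0 0 0; 0 0 0 0 0 0 0; 0 0 0 0 0 0 0; 0 0 0 0 0 0 0; 0 0 0 0 0 0 0; 0 0 0 0 0 0 0; 0 0 0 0 0 0.02 0; 0 0 0 0 0 0.06 0; 0 0 0 0 0 0.1 0; 0 0 0 0 0 0.12 0; 0 0 0 0 0 0.12 0; 0 0 0 0 0 0.12 0",
  force=50,
)

```text
time: 4.65
tool_pos: [0.4776, 0.2515, 0.1283]
eef_rot: [0.0, 0.996, -0.09, -0.0]
wrist_force: [0.2, 0.4, -2.1]
grip_width: 0.0208
finger_force: 49.2
```

Call:
move_arm(
  moves="0 0 8 0.03 -0.03 0 0; 0 0 16 0.06 -0.06 0 0; 0 0 18.8 0.089 -0.085 0 0; 0 0 18.8 0.089 -0.085 -0.03 0; 0 0 18.8 0.089 -0.085 -0.057 0; 0 0 18.8 0.089 -0.085 -0.057 0; 0 0 18.8 0.089 -0.085 -0.057 0; 0 0 18.8 0.089 -0.085 -0.057 0; 0 0 18.8 0.089 -0.085 -0.057 0",
)

```text
time: 5.55
tool_pos: [0.5674, 0.1669, 0.0729]
eef_rot: [-0.0, 0.997, 0.074, 0.001]
wrist_force: [0.1, 0.4, -1.2]
grip_width: 0.0209
finger_force: 49.3
```

```bash
python3 - <<'E'
from h import *
o=ctrl.get_obs(); print(o['tool_pos'],o['eef_rot'],o['wrist_force'])
R=[]
for n,box in(('side',(250,140,390,240)),('top',(265,150,365,230))):
    im,d,c=get(n); np.savez(f'{n}2.npz',im=im,d=d); x0,y0,x1,y1=box
    R.append(cv2.resize(im[y0:y1,x0:x1,::-1],(800,300 if 0 else 600 if n=='side' else 600),interpolation=cv2.INTER_CUBIC))
    cv2.imwrite(f'pics/{n}2.png',R[-1])
E
```

```text
[0.56743807 0.16693373 0.07288032] [-1.28513667e-04  9.97229590e-01  7.43792943e-02  9.21638613e-04] [ 0.06147018  0.36714867 -1.18580026]
```

View pics/side2.png

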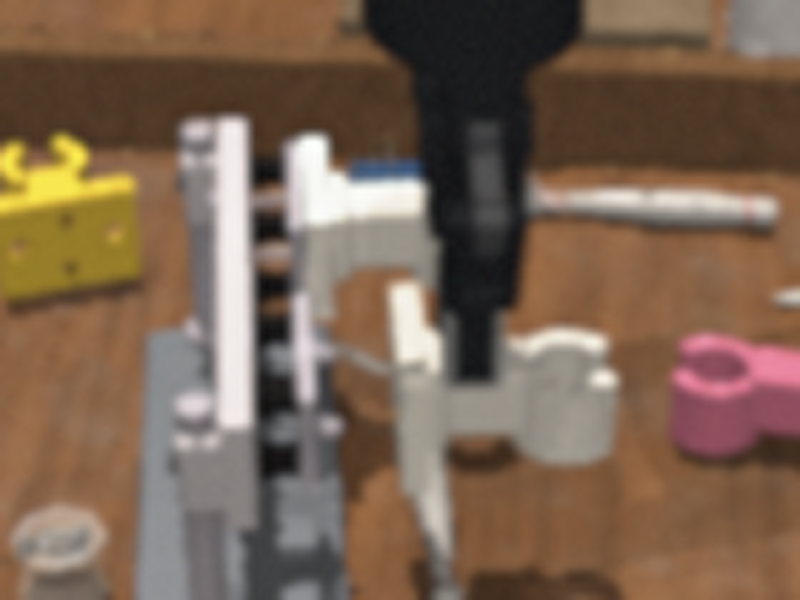

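View pics/top2.png

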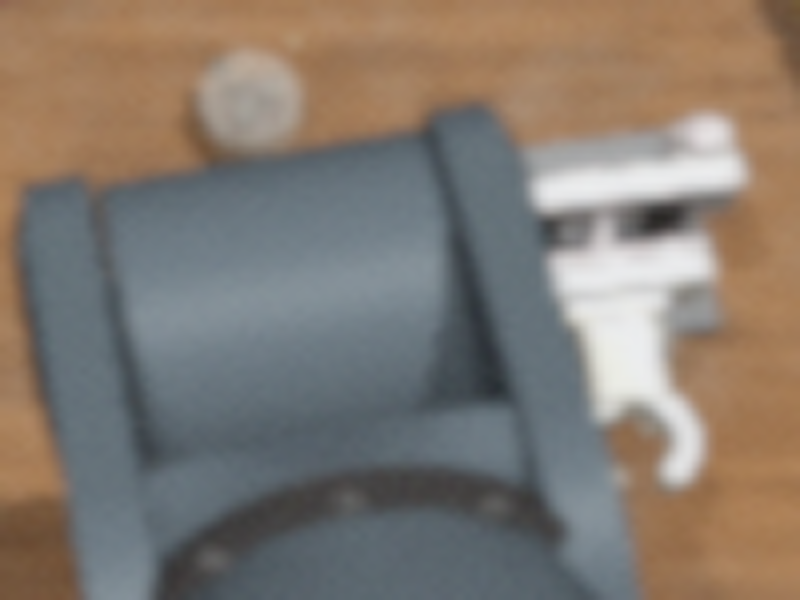

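The side view shows the holder upright, with its flange at (420,400) in front of the left plate at (305,400). The left pin tip is at (335,428). The top view is blocked by the arm. I'll measure the holder against the plate from the side camera.

```bash
python3 - <<'E'
from h import *
a=np.radians(8.5); z=np.load('side2.npz'); im,d=z['im'],z['d']; P=cloud(d,cams.get_calibration('side'))
Q=np.stack([P[...,0]*np.cos(a)+P[...,1]*np.sin(a),-P[...,0]*np.sin(a)+P[...,1]*np.cos(a),P[...,2]],-1)
x0=.6415;y0=.0815
L=Q-[x0,y0,.085]
V=im.max(-1)
# print L.x,y,z around holder flange and plate, in mm, for selected rows
for name,sel in(('flange',(L[...,0]>-.06)&(L[...,0]<-.024)),('plate',(L[...,0]>-.008)&(L[...,0]<.010))):
    m=sel&(L[...,1]>-.045)&(L[...,1]<.045)&(L[...,2]>-.035)&(L[...,2]<.035)&(V>90)
    q=L[m]*1000; print(name,len(q))
    for k in range(3): print('  ','xyz'[k],np.percentile(q[:,k],[0,1,5,25,50,75,95,99,100]).round(1))
    t=q[q[:,2]>np.percentile(q[:,2],97)-6]
    # top strip: x versus y bins
    for yb in range(-40,40,10):
        w=t[(t[:,1]>=yb)&(t[:,1]<yb+10)]
        if len(w)>3: print('   y',yb,len(w),'x',np.percentile(w[:,0],[5,50,95]).round(1),'z',np.percentile(w[:,2],[50,95]).round(1))
    e=q[(q[:,2]<10)&(q[:,2]>-15)]; print('  end y',np.percentile(e[:,1],[50,90,98]).round(1))
E
```

```text
flange 316
   x [-59.4 -58.2 -55.5 -45.2 -37.9 -33.7 -30.4 -30.1 -29.7]
   y [-33.  -30.9 -19.3   5.4  16.4  30.6  33.1  34.1  34.9]
   z [-22.6 -20.8 -15.7  -4.1  10.7  20.3  22.3  28.2  31.2]
   y -40 4 x [-38.4 -35.6 -32.7] z [20.7 20.9]
   y -30 11 x [-40.3 -36.3 -31.9] z [21.4 22.4]
   y -20 13 x [-39.7 -35.3 -31.4] z [20.6 22.5]
   y -10 16 x [-38.7 -34.7 -30.6] z [20.8 22.5]
   y 0 11 x [-40.1 -36.  -32. ] z [20.3 21.5]
   y 10 29 x [-47.3 -39.4 -31.1] z [21.7 29.6]
   y 20 15 x [-39.2 -34.4 -30.3] z [21.3 22.6]
   y 30 14 x [-40.  -35.9 -31.9] z [19.6 21.4]
  end y [17.3 32.8 33.6]
plate 132
   x [-6.2 -6.1 -4.1  0.3  2.3  4.3  6.4  7.5  8.2]
   y [-30.9 -29.3 -23.8 -10.8  22.4  30.5  31.7  32.4  33.3]
   z [-19.5 -19.1 -14.3  -0.3  11.7  18.1  19.2  20.   20.4]
   y -30 9 x [-0.4  1.9  3.9] z [17.8 19.7]
   y -20 10 x [0.1 4.2 7.4] z [18.2 19.4]
   y -10 9 x [0.4 2.5 4.6] z [18.6 19.5]
   y 0 6 x [0.8 2.8 4.9] z [18.  18.9]
   y 10 9 x [1.  3.1 6.5] z [18.6 19.1]
   y 20 14 x [0.8 3.5 7.5] z [18.5 20.1]
   y 30 5 x [0.2 1.8 3.8] z [16.4 18.3]
  end y [30.2 31.7 32.4]
```

Call:
move_arm(
  moves="0 0 0 0.005 0 -0.0015 0; 0 0 0 0.01 0.0003 -0.0015 0; 0 0 0 0.015 0.001 -0.0015 0; 0 0 0 0.018 0.0015 -0.0015 0; 0 0 0 0.021 0.002 -0.0015 0; 0 0 0 0.023 0.0022 -0.0015 0; 0 0 0 0.025 0.0025 -0.0015 0; 0 0 0 0.025 0.0025 -0.0015 0; 0 0 0 0.025 0.0025 -0.0015 0",
)

```text
time: 6.55
tool_pos: [0.5918, 0.1691, 0.0702]
eef_rot: [0.0, 0.997, 0.074, -0.0]
wrist_force: [0.0, 0.5, -1.7]
grip_width: 0.021
finger_force: 49.3
```

Call:
move_arm(
  moves="0 0 0 0.001 0.0001 0 0; 0 0 0 0.002 0.0003 0 0; 0 0 0 0.003 0.0004 0 0; 0 0 0 0.004 0.0006 0 0; 0 0 0 0.004 0.0006 0 0; 0 0 0 0.004 0.0006 0 0",
)

```text
time: 7.15
tool_pos: [0.5962, 0.1698, 0.0704]
eef_rot: [-0.0, 0.997, 0.074, 0.0]
wrist_force: [0.2, 0.3, -0.6]
grip_width: 0.021
finger_force: 49.6
```

```bash
python3 - <<'E'
from h import *
im,d,c=get('side')
cv2.imwrite('pics/s3.png',cv2.resize(im[155:230,270:370,::-1],(800,600),interpolation=cv2.INTER_CUBIC))
a=np.radians(8.5); P=cloud(d,c)
L=np.stack([P[...,0]*np.cos(a)+P[...,1]*np.sin(a),-P[...,0]*np.sin(a)+P[...,1]*np.cos(a),P[...,2]],-1)-[.6415,.0815,.085]
L*=1000; V=im.max(-1)
m=(V>90)&(abs(L[...,1])<38)&(abs(L[...,2])<28)&(L[...,0]>-18)&(L[...,0]<12); q=L[m]
for lo,hi in((-15,-5),(-1,9)):
    e=q[(q[:,0]>lo)&(q[:,0]<hi)]; s=e[(e[:,2]>-15)&(e[:,2]<12)]
    print(lo,len(e),'x',np.percentile(e[:,0],[5,50,95]).round(1),'ymax',np.percentile(s[:,1],[50,90,98]).round(1),'ztop',np.percentile(e[:,2],[80,90,97]).round(1))
print(ctrl.get_obs()['wrist_force'])
E
```

```text
-15 141 x [-14.5  -9.3  -5.4] ymax [23.2 31.5 32.3] ztop [18.8 19.4 19.7]
-1 111 x [0.  2.9 6.5] ymax [30.5 32.  32.5] ztop [18.4 18.9 19.6]
[0.57559456 0.69647215 0.86457243]
```

View pics/s3.png

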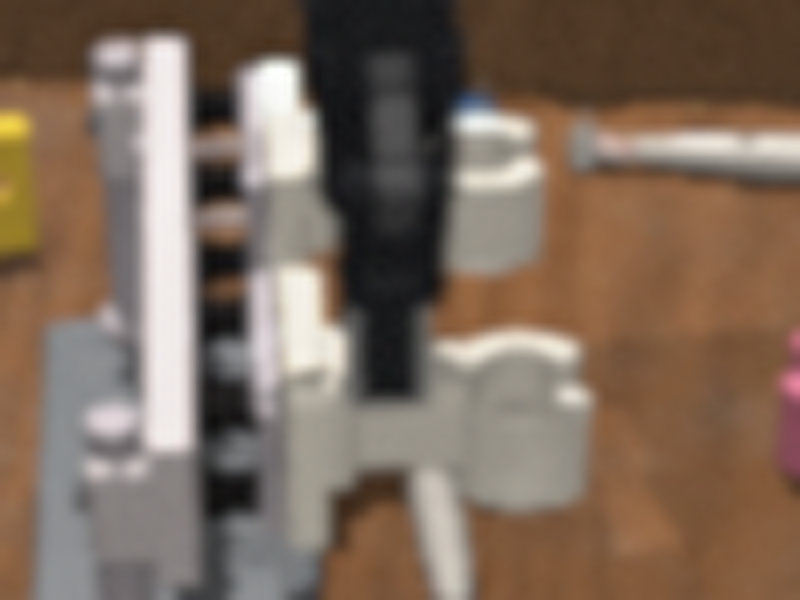

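Flange and plate ends agree (y 32.3 against 32.5) and no side force shows. The remaining gap is about 2 mm. I'll raise by 0.5 mm and advance to contact.

Call:
move_arm(
  moves="0 0 0 0 0 0.0005 0; 0 0 0 0.001 0.0001 0.0005 0; 0 0 0 0.002 0.0003 0.0005 0; 0 0 0 0.003 0.0004 0.0005 0; 0 0 0 0.004 0.0006 0.0005 0; 0 0 0 0.004 0.0006 0.0005 0; 0 0 0 0.004 0.0006 0.0005 0",
)

```text
time: 7.9
tool_pos: [0.5997, 0.1702, 0.0707]
eef_rot: [0.0, 0.997, 0.074, -0.0]
wrist_force: [-4.4, -1.1, 2.6]
grip_width: 0.021
finger_force: 50.1
```

Call:
move_arm(
  moves="0 0 0 0 0 0.0005 0; 0 0 0 0 0 0.001 0; 0 0 0 0.001 0.0001 0.001 0; 0 0 0 0.002 0.0003 0.001 0; 0 0 0 0.002 0.0003 0.001 0; 0 0 0 0.002 0.0003 0.001 0",
)

```text
time: 8.5
tool_pos: [0.6011, 0.1704, 0.0711]
eef_rot: [0.0, 0.997, 0.074, -0.001]
wrist_force: [-6.0, 0.1, -2.9]
grip_width: 0.021
finger_force: 49.1
```

```bash
python3 - <<'E'
from h import *
cams.get_image('side')
for i in range(4):
    cams.get_image('side'); o=ctrl.get_obs(); print(o['tool_pos'].round(4),o['wrist_force'].round(2),o['moment'].round(2))
E
```

```text
[0.6011 0.1704 0.0711] [-6.46  0.05 -2.84] [-0.05  1.03  0.04]
[0.6011 0.1704 0.0711] [-6.52  0.65 -2.72] [-0.05  0.98  0.05]
[0.6011 0.1704 0.0711] [-6.41  0.05 -3.26] [-0.05  0.98  0.04]
[0.6011 0.1704 0.0711] [-5.13 -0.01 -2.22] [-0.09  1.03  0.05]
```

Call:
move_arm(
  moves="0 0 0 0.001 0.0001 0 0; 0 0 0 0.002 0.0003 0 0; 0 0 0 0.003 0.0004 0 0; 0 0 0 0.003 0.0004 0 0; 0 0 0 0.003 0.0004 0 0; 0 0 0 0.003 0.0004 0 0",
)

```text
time: 9.35
tool_pos: [0.6034, 0.1708, 0.0711]
eef_rot: [0.0, 0.997, 0.074, -0.002]
wrist_force: [-9.1, -0.9, -0.2]
grip_width: 0.0206
finger_force: 49.6
```

```bash
python3 - <<'E'
from h import *
im,d,c=get('side')
cv2.imwrite('pics/s4.png',cv2.resize(im[155:230,270:370,::-1],(800,600),interpolation=cv2.INTER_CUBIC))
F=[]
for i in range(6):
    cams.get_image('side'); o=ctrl.get_obs(); F.append(o['wrist_force'])
print(o['tool_pos'].round(4),np.mean(F,0).round(2),o['moment'].round(2))
a=np.radians(8.5); P=cloud(d,c)
L=(np.stack([P[...,0]*np.cos(a)+P[...,1]*np.sin(a),-P[...,0]*np.sin(a)+P[...,1]*np.cos(a),P[...,2]],-1)-[.6415,.0815,.085])*1000
m=(im.max(-1)>90)&(abs(L[...,1])<38)&(L[...,0]>-15)&(L[...,0]<18)&(L[...,2]>8)&(L[...,2]<26); q=L[m]
h=np.histogram2d(q[:,0],q[:,2],bins=[np.arange(-15,19,3),np.arange(8,27,2)])[0].astype(int); print(h)
E
```

```text
[0.6034 0.1708 0.071 ] [-9.49 -0.83 -0.08] [-0.14  1.66  0.03]
[[ 2  0  0  0  0  0  0  0  0]
 [ 1  4  1  2  0  1  2  1  1]
 [ 5  8  1  0  0  0  0  0  0]
 [ 1  8  2  1  0  9  0  0  0]
 [ 0  1  1  3  4 23  3  0  0]
 [ 1  1  2  1  0 23  3  0  0]
 [ 0  2  2  1  5 19  3  0  0]
 [ 1  1  1  0 10 17  1  0  0]
 [ 2  1  0  1 12 13  2  0  0]
 [ 2  1  0  2  4  1  0  0  0]
 [ 0  0  0  0  0  0  0  0  0]]
```

View pics/s4.png

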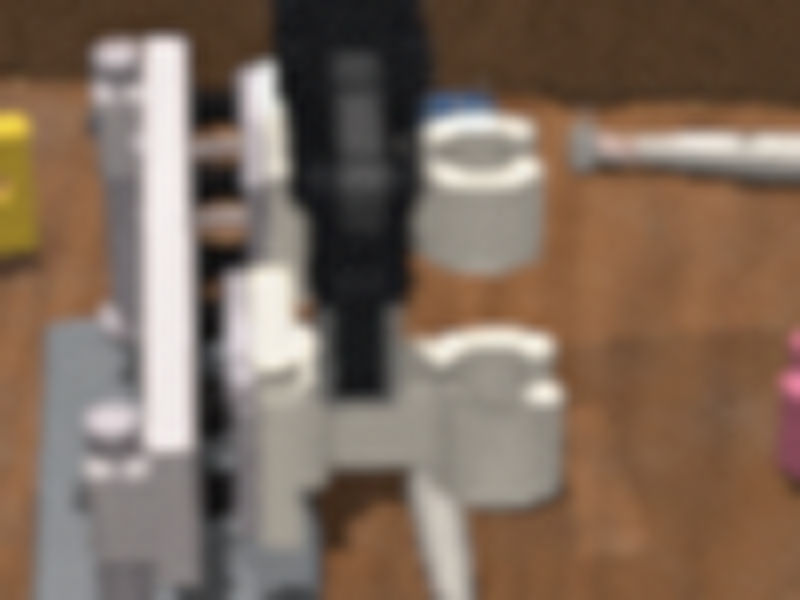

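The side view shows the flange (280,400) lying flat against the plate (240,380), with the plate pushed in. The TCP travel puts the back at about 6.5 mm, and the 9.5 N push gives about 5.9 mm, so the two agree. I'll hand in.

```bash
python3 -c "
from h import *
print(ctrl.hand_in())"
```

```text
the job is handed in; nothing more can be done
None
```

I handed the job in with the loose holder on the left place's pins, its back against the plate, still gripped and pushing at about 9.5 N (roughly 6 mm of squeeze); no verdict was returned.

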